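Send the brass roller down the rocker sorter

ROBOT

A 7-joint arm with a two-finger parallel gripper is mounted at the origin on the work surface. World frame = base frame: x ahead of the robot, y to its left, z up, the work surface at z = 0. Lengths are in m, angles in rad, forces in N, time in s.
With the tool pointing down it reaches from about 0.425 to 0.95 m from the base axis. Payload 4.7 kg.
Tool frame: the origin (TCP) lies at the very end of the fingers, on their centre line; the grasp point (between the pads) lies 19 mm behind it; x points along the fingers, y is the direction in which the jaws open and shut, and the axes are right-handed (so a half turn about x gives the same grasp; the last joint's range is limited). The gripper opens to 87 mm and grips with 3 to 60 N. Pads are 19 mm wide; open, the fingers measure 117 mm over their backs; the gripper's body (75 mm by 190 mm) begins 51 mm behind the grasp point.
Start: joints at [1.276, 0.469, -0.049, 1.532, 0.024, 1.141, -0.082], TCP at [0.177, -0.651, 0.223] pointing down, gripper open.
Joint ranges: [-2.59, 2.59], [-0.33, 1.99], [-1.39, 1.29], [0.1, 2.45], [-1.04, 4.18], [0.21, 1.99], [-2.66, 2.66]. Speed limits (rad/s): [2.57, 2.57, 3.14, 3.14, 3.14, 3.14, 3.14].

INTERFACE

Orientations are given as a rotation vector (axis times angle).
In Python, from bench import readout, grab_frame, hand_in gives the robot as it stands.
- The arm moves only by the shell command python3 -m crank 'ROWS' [FORCE]. ROWS is JSON, a list of rows, each an object with "slide": the shift along the world's x, y, z in cm, a list of three; "rot": the turn, a rotation vector about the world's x, y, z in degrees, a list of three; "fingers": the finger opening in cm, from 0 to 8.7. In form: [{"slide": [dx, dy, dz], "rot": [wx, wy, wz], "fingers": fingers}, ...]. A call has exactly 10 rows; each row shifts and turns the commanded pose from where the row before left it; what a row does not reach is not made up. A row lasts 1/12 s, in which the tool goes at most 41.7 mm and 7.16 degrees, less where a joint would pass 70% of its speed; a pose out of reach is approached as far as the arm can. A call is refused whole if a number of a shift passes 4.17 or a number of a turn 7.16, either way. A call with a gripper value outside its range is refused whole. The fingers move at their own pace and stop on an object; FORCE is the grip in N (left out, the last holds). Time passes only in rows, so rows that do not move let the fingers close, or fill a call up. It gives the time, the measured TCP pose, the force and the opening at its end, in the units of the state.
- readout.get_state(): the state, without advancing time (a new reading comes with each control period).
- grab_frame(name): name is "side" or "top"; returns a dict with "frame" (400x640x3 uint8, red, green, blue), "z_map" (400x640 float32, m along the optical axis (not along the pixel's ray), 0 where there is no reading), "mtx" (3x3 intrinsics, pixels), "dist_coeffs" ([k1, k2, p1, p2, k3] as OpenCV has them; the pictures are not rectified), "cam_to_world" (4x4, takes a point from camera to world coordinates). Camera axes: x right, y down, z forward; pixel columns grow to the right and rows downward; lengths in m; the calibration is good to about 2 mm. A picture is of the moment at which its call begins.
- hand_in(): hands the job in, once; it reports no verdict.
The state is a dict: "clock": time; "joint_positions": joint angles; "dq": joint speeds; "effort": joint torques, N m; "tool_pos": TCP position; "ee_rot": TCP orientation; "wrist_force": force on the tool from outside, world axes, zero at the start; "torque": the same for the moment, N m; "width": finger opening in m.
Only numpy, scipy, OpenCV 4.12 (cv2) and the standard library are available. Lean on these libraries where they do the work, as an engineer would, in place of code of your own. Each camera call takes 0.05 s, during which the arm holds its last target. There are 200 camera calls.

TASK

Lay the brass roller across the rocker tray, on the half next to the blue bin, and let go, so that its own weight tips the tray that way and it rolls down into the blue bin. Do not push the tray with the gripper, and leave the steel roller where it is.

Things in the scene. Friction and masses are not known exactly. Their poses are not given: they have to be found in the camera images.
- brass_roller: Golden brass cylinder, 32 mm diameter, 50 mm long, 0.3 kg, a dark ring near each end. Origin at its centre, x along its axis (y, z turn as it rolls). Starts lying level on a dark wooden rest: a 66 (along roller) x 50 mm board, top 16 mm below the roller's centre, with two low ribs whose tops are 12 mm below the centre and no wider apart than the roller. Grip across the diameter from above.
- steel_roller: Bystander: silver-grey steel roller of the same size on a second rest of the same kind, 0.1 to 0.2 m away on the same black mat. Origin at its centre, x along its axis. It must stay where it is.
- tray: Aluminium rocker tray, 240 mm (x) by 84 mm (y), ends open, 4 mm side walls. Origin on the pivot axis (y), mid-tray, 130 mm above the bench; z its normal. Upper surface 6 mm, wall tops 20 mm, posts outside 10 mm above origin. Starts within 4 deg of level, stays where left (0.04 N m friction), tips to 26 deg either way under a roller lying along y 50-90 mm from the pivot, which rolls off that end.
- blue_bin: Blue open bin on the bench under one end of the tray, 120 mm along the tray by 110 mm wide by 60 mm high, walls 4 mm. Origin at the centre of its underside, 160 mm horizontally from the pivot along the tray; axes parallel to the level tray's. A red bin of the same size stands under the other end; which end is blue varies.
Things that resemble listed ones, but are neither listed nor needed, are in the scene too. Several things have the shape of the brass_roller; the one meant has the colours described above. There is more than one size of the blue_bin; the one meant has the size given above.

How it is judged:
On the way, in this order (a step that is already met when the one before it is completed fails the run):
1. the brass roller bears on the blue bin's half of the tray (its centre at least 10 mm past the pivot) while the tray is not yet tipped more than about 14 degrees that way (contact force between brass_roller and tray above 0.1 N and horizontal distance between brass_roller and blue_bin below 0.15 m and z of blue_bin in the frame of tray below -0.087 m).
2. the tray has tipped at least about 19 degrees towards the blue bin, the fingers touching neither tray nor roller (z of blue_bin in the frame of tray above -0.07 m and contact force between the fingers and tray below 0.1 N and contact force between the fingers and brass_roller below 0.1 N).
At the end, for the whole second after the job is handed in: the brass roller lies at rest inside the blue bin (its centre between the bin's walls and under 50 mm above the bench), the tray is left tipped at least about 19 degrees towards the blue bin, and the steel roller is within 20 mm of where it started (x of brass_roller in the frame of blue_bin between -0.056 and 0.056 m and y of brass_roller in the frame of blue_bin between -0.051 and 0.051 m and z of brass_roller in the frame of blue_bin below 0.05 m and linear speed of brass_roller below 0.03 m/s and z of blue_bin in the frame of tray above -0.07 m and distance of steel_roller from where it was at the start of the episode below 0.02 m); the robot touches nothing.
It fails at once if the robot pushes the tray itself with more than 4 N (contact force between any of the fingers, the arm and tray above 4 N).
It fails at once if the steel roller is moved 20 mm or more (distance of steel_roller from where it was at the start of the episode above 0.02 m).
It also fails if it takes over 42 s, if anything falls off the work surface, if the arm or the gripper's body presses on something with over 40 N, if the wrist force passes 120 N, or if a joint passes its speed limit or range.

## Working session

There is one attempt and no reset: what is moved stays moved. The work goes in short steps, Python scripts to look and compute and a shell command to move; the robot and the scene stay as the last step left them, time stands still between calls to the robot, and variables do not carry over. Pictures are saved under pics/ and viewed, about 8 in all and at most 12, crops included, and the job is handed in when it is done.

```bash
mkdir -p pics; python3 - <<'E'
from bench import readout, grab_frame
import cv2,numpy as np,pickle
d={}
for n in("top","side"):
    f=grab_frame(n);d[n]=f
    cv2.imwrite(f"pics/{n}0.png",f["frame"][:,:,::-1])
    print(n,f["mtx"].round(1).tolist(),np.round(f["dist_coeffs"],3),f["cam_to_world"].round(3).tolist())
pickle.dump(d,open("f0.pkl","wb"))
print(readout.get_state())
E
```

```text
top [[437.3, 0.0, 320.5], [0.0, 437.3, 187.9], [0.0, 0.0, 1.0]] [-0.021  0.     0.     0.     0.   ] [[0.008, -0.995, 0.098, 0.439], [-1.0, -0.009, -0.013, -0.048], [0.013, -0.098, -0.995, 1.341], [0.0, 0.0, 0.0, 1.0]]
side [[414.7, 0.0, 324.5], [0.0, 414.7, 199.9], [0.0, 0.0, 1.0]] [-0.044  0.     0.     0.     0.   ] [[-0.678, -0.398, 0.618, 0.018], [-0.735, 0.348, -0.583, 0.482], [0.017, -0.849, -0.528, 0.589], [0.0, 0.0, 0.0, 1.0]]
{'clock': 0.1, 'joint_positions': array([ 1.27608906,  0.4693829 , -0.04856403,  1.53357538,  0.02409519,
        1.14102115, -0.08227127]), 'dq': array([ 0.00031526, -0.00121078,  0.00106389, -0.00226367, -0.00193575,
       -0.00072039, -0.00088106]), 'effort': array([ 6.50109796e-04, -5.09170640e+01, -8.11474817e-02, -2.36827880e+01,
       -6.13858458e-02,  3.45091091e-02,  7.70508291e-05]), 'tool_pos': array([ 0.17716619, -0.65076757,  0.22158899]), 'ee_rot': array([ 2.07988387,  0.27999875, -2.08053692]), 'wrist_force': array([-0.16408463, -0.12352023, -0.94203634]), 'torque': array([-0.00491571, -0.01186014, -0.02623978]), 'width': 0.08699558814257737}
```

View pics/top0.png

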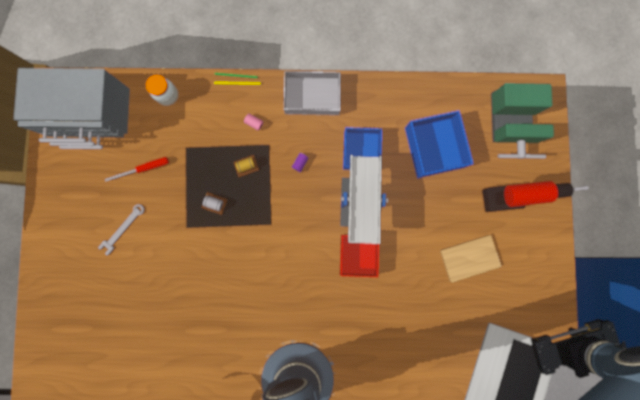

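View pics/side0.png

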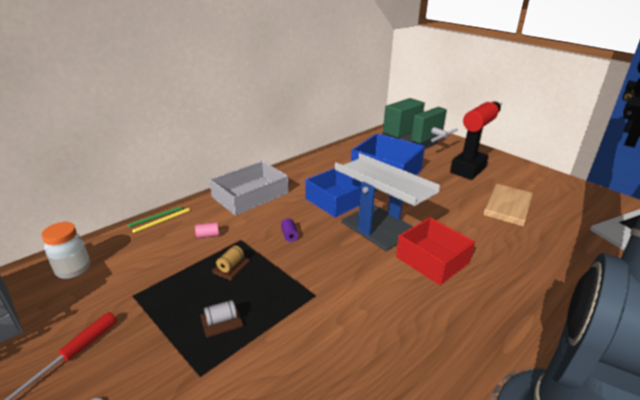

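The top view shows the brass roller at about (246,166), the steel roller at (213,203), and the tray from (365,155) to (365,243) along world x. The blue bin is at the far (+x) end (362,145) and the red bin at the near end. The side view agrees, with brass at (230,260) and the tray at (388,178).

```bash
cat > h.py <<'E'
import cv2,numpy as np
def cloud(f):
    h,w=f["z_map"].shape
    u,v=np.meshgrid(np.arange(w),np.arange(h))
    p=cv2.undistortPoints(np.stack([u,v],-1).reshape(-1,1,2).astype(np.float64),f["mtx"],np.array(f["dist_coeffs"])).reshape(h,w,2)
    z=f["z_map"][...,None]
    c=np.concatenate([p*z,z],-1)
    T=f["cam_to_world"]
    W=c@T[:3,:3].T+T[:3,3]; W[f["z_map"]==0]=np.nan
    return W
def rect(P):
    (c,s,a)=cv2.minAreaRect((P[:,:2]*1000).astype(np.float32)); return np.round(c,1),np.round(s,1),round(a,1)
E
python3 - <<'E'
import pickle,numpy as np,cv2
from h import *
d=pickle.load(open("f0.pkl","rb"))
for n,boxes in dict(top=dict(brass=(228,150,266,182),steel=(195,188,232,218),tray=(340,120,392,280)),side=dict(brass=(205,238,255,285),steel=(190,290,255,345),tray=(300,140,480,290))).items():
    f=d[n];W=cloud(f);hsv=cv2.cvtColor(f["frame"],cv2.COLOR_RGB2HSV)
    for k,(a,b,c,e) in boxes.items():
        w=W[b:e,a:c].reshape(-1,3);q=hsv[b:e,a:c].reshape(-1,3).astype(int)
        if k=="brass": masks=dict(brass=(q[:,0]>16)&(q[:,0]<32)&(q[:,1]>90)&(q[:,2]>70), high=w[:,2]>.0+np.nanmax(w[:,2])-.014)
        elif k=="steel": masks=dict(grey=(q[:,1]<60)&(q[:,2]>110))
        else: masks=dict(tray=(q[:,1]<60)&(q[:,2]>120)&(w[:,2]>.1),blue=(q[:,0]>105)&(q[:,0]<128)&(q[:,1]>150)&(w[:,2]>.045)&(w[:,2]<.07),red=((q[:,0]<6)|(q[:,0]>174))&(q[:,1]>150)&(w[:,2]>.045)&(w[:,2]<.07))
        for m,M in masks.items():
            P=w[M&~np.isnan(w[:,2])]
            if len(P)<5: print(n,m,len(P));continue
            print(n,m,len(P),"mean",P.mean(0).round(4),"zpct",np.percentile(P[:,2],[2,50,98]).round(4),"rect",*rect(P))
            if m in("brass","high"):
                e_,v=np.linalg.eigh(np.cov(P[:,:2].T));print("  axis deg",np.degrees(np.arctan2(v[1,1],v[0,1])).round(1),np.sqrt(e_).round(4))
            if m=="tray":
                A=np.c_[P[:,:2],np.ones(len(P))];F=P[:,2]<.145;print("  plane",np.linalg.lstsq(A[F],P[F,2],rcond=None)[0])
    for nm,(x,y) in dict(top=dict(mat=(200,160)),side=dict(mat=(170,290)))[n].items(): print(nm,W[y,x])
E
python3 - <<'E'
import cv2
a=cv2.imread("pics/top0.png")[115:290,185:400];b=cv2.imread("pics/side0.png")[225:345,130:320]
cv2.imwrite("pics/c1.png",cv2.resize(a,None,fx=3.4,fy=3.4,interpolation=cv2.INTER_CUBIC))
cv2.imwrite("pics/c2.png",cv2.resize(b,None,fx=4,fy=4,interpolation=cv2.INTER_CUBIC))
E
```

```text
top brass 210 mean [0.6371 0.1655 0.0352] zpct [0.0097 0.0392 0.0459] rect [640.3 169.2] [37.  56.9] 20.7
  axis deg 108.7 [0.0098 0.016 ]
top high 158 mean [0.6379 0.1649 0.0401] zpct [0.0335 0.0404 0.046 ] rect [638.7 165.3] [30.1 50.3] 18.8
  axis deg 109.9 [0.0082 0.0146]
top grey 185 mean [0.5198 0.2604 0.0369] zpct [0.0079 0.0395 0.0461] rect [521.4 265.5] [61.7 31.7] 72.2
top tray 2695 mean [ 0.529  -0.1847  0.1372] zpct [0.1266 0.1366 0.154 ] rect [ 530.4 -183.9] [127.7 239.6] 87.6
  plane [-0.05326917 -0.0040655   0.16332415]
top blue 60 mean [ 0.6877 -0.168   0.0583] zpct [0.0493 0.0591 0.0634] rect [ 687.7 -188.7] [112.7 106.2] 0.1
top red 139 mean [ 0.3571 -0.1742  0.0565] zpct [0.0458 0.0575 0.0636] rect [ 370.3 -179.2] [109.1 115.4] 89.0
mat [0.65448701 0.30768017 0.00413737]
side brass 432 mean [0.6319 0.1696 0.0317] zpct [0.0021 0.0348 0.0429] rect [657.1 152.5] [60.5 94.5] 22.4
  axis deg 120.9 [0.0118 0.0198]
side high 283 mean [0.6308 0.1679 0.038 ] zpct [0.0304 0.0387 0.043 ] rect [634.6 166. ] [30.8 53. ] 15.9
  axis deg 105.7 [0.0073 0.0159]
side grey 490 mean [0.5122 0.2627 0.0346] zpct [0.0113 0.0365 0.0424] rect [527.7 254.2] [55.9 55.1] 71.7
side tray 2369 mean [ 0.5149 -0.1843  0.1396] zpct [0.1286 0.1393 0.1541] rect [ 528.1 -172.7] [108.9 243.1] 89.2
  plane [-0.04219043 -0.00139366  0.15905347]
side blue 1211 mean [ 0.6703 -0.2957  0.0555] zpct [0.0454 0.0549 0.0691] rect [ 645.  -304.7] [249.1 397.4] 8.3
side red 943 mean [ 0.3654 -0.175   0.0535] zpct [0.0453 0.0539 0.06  ] rect [ 367.4 -177.8] [115.5 120.9] 87.7
mat [0.65837336 0.29353198 0.00108662]
```

View pics/c1.png

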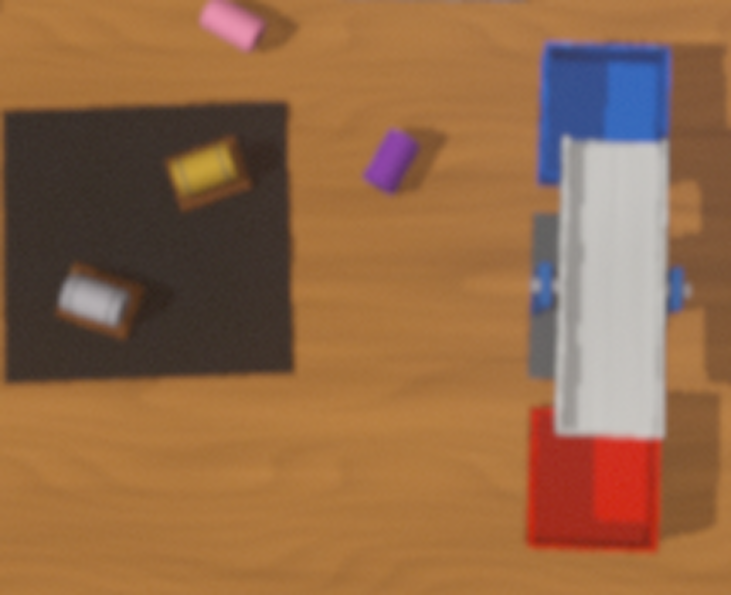

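View pics/c2.png

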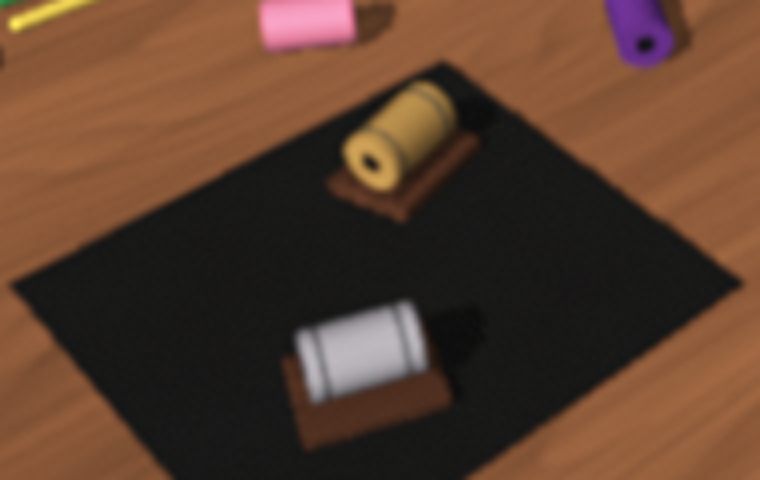

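The crops confirm that brass sits at top-crop (205,172), that the tray is already tilted slightly towards blue, and that the purple and pink rollers are decoys. The brass roller measures about (0.637, 0.1655), with its top near 0.045 and its axis at about 108°. The pivot is about (0.529, -0.184), halfway between the bins, with yaw about -2°. Next I work out the turns.

```bash
python3 - <<'E'
import pickle,numpy as np,cv2
from h import *
from bench import readout
from scipy.spatial.transform import Rotation as R
s=readout.get_state();M=R.from_rotvec(s["ee_rot"]).as_matrix();print(M.round(3)); print("jaw az",np.degrees(np.arctan2(M[1,1],M[0,1])))
d=pickle.load(open("f0.pkl","rb"))
# tray edges in y by slices of x, per view ; wall tops
for n in("top","side"):
    W=cloud(d[n]).reshape(-1,3);q=cv2.cvtColor(d[n]["frame"],cv2.COLOR_RGB2HSV).reshape(-1,3)
    m=(q[:,1]<60)&(q[:,2]>100)&(W[:,2]>.12)&(W[:,2]<.165)&(abs(W[:,1]+.184)<.07)&(abs(W[:,0]-.53)<.14)
    P=W[m]
    for x in np.arange(.42,.66,.04):
        S=P[abs(P[:,0]-x)<.02]
        if len(S)>9:print(n,x.round(2),np.percentile(S[:,1],[1,99]).round(4),"floor z",np.median(S[abs(S[:,1]+.184)<.02,2]).round(4))
    print("x ext",np.percentile(P[:,0],[.5,99.5]))
# brass axis by top line of cylinder: points in top 5 mm
for n,(a,b,c,e) in dict(top=(228,150,266,182),side=(205,238,255,285)).items():
    w=cloud(d[n])[b:e,a:c].reshape(-1,3);P=w[w[:,2]>np.nanmax(w[:,2])-.007]
    e_,v=np.linalg.eigh(np.cov(P[:,:2].T));print(n,len(P),P.mean(0),np.degrees(np.arctan2(v[1,1],v[0,1]))%180,rect(P))
E
```

```text
[[-0.001  0.263 -0.965]
 [ 0.002 -0.965 -0.263]
 [-1.    -0.002  0.   ]]
jaw az -74.76875516042091
top 0.42 [-0.2217 -0.1405] floor z 0.1417
top 0.46 [-0.2223 -0.1406] floor z 0.1399
top 0.5 [-0.2318 -0.141 ] floor z 0.1376
top 0.54 [-0.2443 -0.1228] floor z 0.1351
top 0.58 [-0.2268 -0.1437] floor z 0.1328
top 0.62 [-0.2276 -0.1447] floor z 0.1303
top 0.66 [-0.2275 -0.1467] floor z 0.129
x ext [0.41109935 0.64848911]
side 0.42 [-0.2223 -0.1377] floor z 0.1416
side 0.46 [-0.2233 -0.1388] floor z 0.1395
side 0.5 [-0.2239 -0.1394] floor z 0.1371
side 0.54 [-0.2247 -0.1201] floor z 0.1349
side 0.58 [-0.2264 -0.1423] floor z 0.1326
side 0.62 [-0.2266 -0.143 ] floor z 0.1303
side 0.66 [-0.2275 -0.1447] floor z 0.1288
x ext [0.40771884 0.64568873]
top 93 [0.6392401  0.16523572 0.04234688] 112.14321403134859 (array([639.2, 165.5]), array([24.9, 50. ]), 24.0)
side 183 [0.63379089 0.16731769 0.0403826 ] 109.49033332245199 (array([636. , 167.1]), array([24.6, 51. ]), 22.8)
```

```bash
python3 -m crank '[{"slide":[3,2,0.2],"rot":[0,0,3.16],"fingers":8.7},{"slide":[3,2,0.2],"rot":[0,0,3.16],"fingers":8.7},{"slide":[3,2,0.2],"rot":[0,0,3.16],"fingers":8.7},{"slide":[3,2,0.2],"rot":[0,0,3.16],"fingers":8.7},{"slide":[3,2,0.2],"rot":[0,0,3.16],"fingers":8.7},{"slide":[3,2,0.2],"rot":[0,0,3.16],"fingers":8.7},{"slide":[3,2,0.2],"rot":[0,0,3.16],"fingers":8.7},{"slide":[3,2,0.2],"rot":[0,0,3.16],"fingers":8.7},{"slide":[3,2,0.2],"rot":[0,0,3.16],"fingers":8.7},{"slide":[3,2,0.2],"rot":[0,0,3.16],"fingers":8.7}]' 25
python3 -m crank '[{"slide":[1.5,3,0],"rot":[0,0,3.16],"fingers":8.7},{"slide":[1.5,3,0],"rot":[0,0,3.16],"fingers":8.7},{"slide":[1.5,3,0],"rot":[0,0,3.16],"fingers":8.7},{"slide":[1.5,3,0],"rot":[0,0,3.16],"fingers":8.7},{"slide":[1.5,3,0],"rot":[0,0,3.16],"fingers":8.7},{"slide":[1.5,3,0],"rot":[0,0,3.16],"fingers":8.7},{"slide":[1.5,3,0],"rot":[0,0,3.16],"fingers":8.7},{"slide":[1.5,3,0],"rot":[0,0,3.16],"fingers":8.7},{"slide":[1.5,3,0],"rot":[0,0,3.16],"fingers":8.7},{"slide":[1.5,3,0],"rot":[0,0,3.16],"fingers":8.7}]'
python3 -m crank '[{"slide":[0.1,3.17,0],"rot":[0,0,3.16],"fingers":8.7},{"slide":[0.1,3.17,0],"rot":[0,0,3.16],"fingers":8.7},{"slide":[0.1,3.17,0],"rot":[0,0,3.16],"fingers":8.7},{"slide":[0.1,3.17,0],"rot":[0,0,3.16],"fingers":8.7},{"slide":[0.1,3.17,0],"rot":[0,0,3.16],"fingers":8.7},{"slide":[0.1,3.17,0],"rot":[0,0,3.16],"fingers":8.7},{"slide":[0.1,3.17,0],"rot":[0,0,3.16],"fingers":8.7},{"slide":[0.1,3.17,0],"rot":[0,0,3.16],"fingers":8.7},{"slide":[0.1,3.17,0],"rot":[0,0,3.16],"fingers":8.7},{"slide":[0.1,3.17,0],"rot":[0,0,3.16],"fingers":8.7}]'
cat > st.py <<'E'
from bench import readout
import numpy as np
from scipy.spatial.transform import Rotation as R
s=readout.get_state();M=R.from_rotvec(s["ee_rot"]).as_matrix()
print(s["clock"],s["tool_pos"].round(4),"jaw",np.degrees(np.arctan2(M[1,1],M[0,1])).round(2),"down",M[:,0].round(3),s["wrist_force"].round(2),s["width"],s["joint_positions"].round(2))
E
python3 st.py
```

```text
clock: 0.93
tool_pos: [0.4784, -0.45, 0.2423]
ee_rot: [1.737, 0.756, -1.738]
wrist_force: [0.3, -0.2, 0.6]
width: 0.0872
clock: 1.77
tool_pos: [0.6275, -0.1499, 0.2421]
ee_rot: [1.354, 1.109, -1.355]
wrist_force: [0.4, -0.9, -0.3]
width: 0.087
clock: 2.6
tool_pos: [0.637, 0.1669, 0.2421]
ee_rot: [0.945, 1.356, -0.947]
wrist_force: [0.9, -0.2, -0.2]
width: 0.0869
2.6 [0.637  0.1669 0.2421] jaw 20.17 down [-0.001 -0.    -1.   ] [ 0.92 -0.15 -0.18] 0.08687397835404129 [ 0.12  0.5  -0.64  1.52  0.31  1.22 -0.22]
```

```bash
python3 -m crank '[{"slide":[0,-0.1,-3],"rot":[0,0,0],"fingers":8.7},{"slide":[0,0,-3],"rot":[0,0,0],"fingers":8.7},{"slide":[0,0,-3],"rot":[0,0,0],"fingers":8.7},{"slide":[0,0,-3],"rot":[0,0,0],"fingers":8.7},{"slide":[0,0,-3],"rot":[0,0,0],"fingers":8.7},{"slide":[0,0,-2.3],"rot":[0,0,0],"fingers":8.7},{"slide":[0,0,-2],"rot":[0,0,0],"fingers":8.7},{"slide":[0,0,-1.5],"rot":[0,0,0],"fingers":8.7},{"slide":[0,0,-1],"rot":[0,0,0],"fingers":8.7},{"slide":[0,0,-0.5],"rot":[0,0,0],"fingers":8.7}]' && python3 st.py; python3 - <<'E'
from bench import grab_frame
import cv2
cv2.imwrite("pics/s2.png",cv2.resize(grab_frame("side")["frame"][200:340,130:330,::-1],None,fx=3,fy=3,interpolation=cv2.INTER_CUBIC))
E
```

```text
clock: 3.43
tool_pos: [0.6367, 0.1644, 0.018]
ee_rot: [0.947, 1.356, -0.949]
wrist_force: [0.5, 0.2, 0.5]
width: 0.0868
3.4333 [0.6367 0.1644 0.018 ] jaw 20.03 down [-0.002 -0.    -1.   ] [0.5  0.22 0.53] 0.08676324374603553 [ 0.05  0.73 -0.54  1.71  0.48  0.84 -0.35]
```

View pics/s2.png

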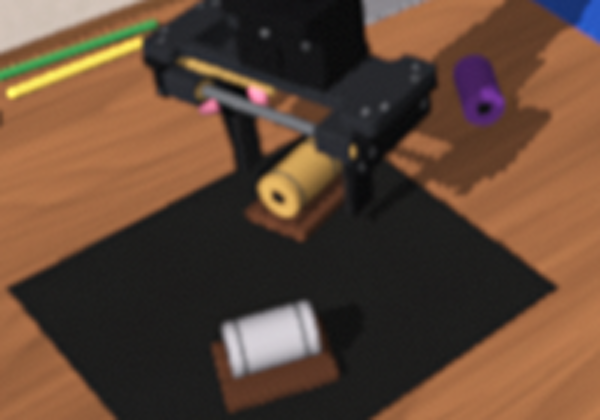

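The fingers straddle the brass roller at (300,180) in the crop and the steel roller is clear. I close and lift.

```bash
python3 -m crank '[{"slide":[0,0.1,0.1],"rot":[0,0,0],"fingers":6},{"slide":[0,0,0],"rot":[0,0,0],"fingers":5},{"slide":[0,0,0],"rot":[0,0,0],"fingers":4},{"slide":[0,0,0],"rot":[0,0,0],"fingers":3},{"slide":[0,0,0],"rot":[0,0,0],"fingers":2},{"slide":[0,0,0],"rot":[0,0,0],"fingers":2},{"slide":[0,0,0],"rot":[0,0,0],"fingers":2},{"slide":[0,0,0],"rot":[0,0,0],"fingers":2},{"slide":[0,0,0],"rot":[0,0,0],"fingers":2},{"slide":[0,0,0],"rot":[0,0,0],"fingers":2}]' 25 && python3 -m crank '[{"slide":[0,0,0.5],"rot":[0,0,0],"fingers":2},{"slide":[0,0,1],"rot":[0,0,0],"fingers":2},{"slide":[0,0,2],"rot":[0,0,0],"fingers":2},{"slide":[0,0,2.5],"rot":[0,0,0],"fingers":2},{"slide":[0,0,3],"rot":[0,0,0],"fingers":2},{"slide":[0,0,3],"rot":[0,0,0],"fingers":2},{"slide":[0,0,3],"rot":[0,0,0],"fingers":2},{"slide":[0,0,3],"rot":[0,0,0],"fingers":2},{"slide":[0,0,2],"rot":[0,0,0],"fingers":2},{"slide":[0,0,1],"rot":[0,0,0],"fingers":2}]' && python3 st.py; python3 - <<'E'
from bench import grab_frame
import cv2
cv2.imwrite("pics/s3.png",grab_frame("side")["frame"][:,:,::-1])
E
```

```text
clock: 4.32
tool_pos: [0.6372, 0.1656, 0.0205]
ee_rot: [0.948, 1.355, -0.948]
wrist_force: [-0.6, -0.7, 2.1]
width: 0.0312
clock: 5.15
tool_pos: [0.6383, 0.1665, 0.2347]
ee_rot: [0.951, 1.351, -0.944]
wrist_force: [0.9, 0.8, -3.1]
width: 0.0314
5.15 [0.6383 0.1665 0.2347] jaw 20.04 down [ 0.005  0.002 -1.   ] [ 0.9   0.81 -3.1 ] 0.031367563701686134 [ 0.12  0.51 -0.64  1.54  0.32  1.2  -0.23]
```

View pics/s3.png

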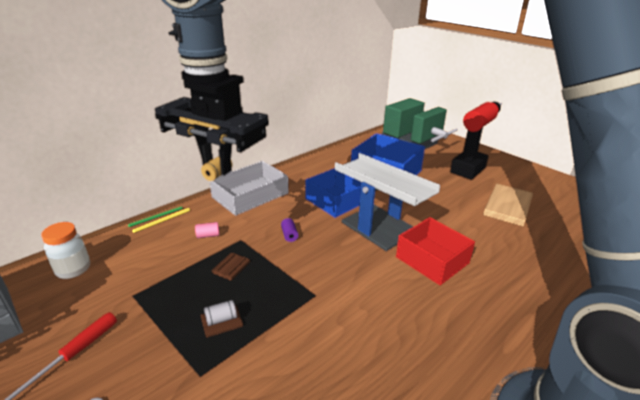

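The roller is held at (210,170), the rest is empty, and the steel roller hasn't moved. I carry it over the tray.

```bash
python3 -m crank '[{"slide":[0,-1.5,0],"rot":[0,0,-2.17],"fingers":2},{"slide":[-0.4,-3,0],"rot":[0,0,-2.17],"fingers":2},{"slide":[-0.5,-4,0],"rot":[0,0,-2.17],"fingers":2},{"slide":[-0.5,-4,0],"rot":[0,0,-2.17],"fingers":2},{"slide":[-0.5,-4,0],"rot":[0,0,-2.17],"fingers":2},{"slide":[-0.5,-4,0],"rot":[0,0,-2.17],"fingers":2},{"slide":[-0.5,-4,0],"rot":[0,0,-2.17],"fingers":2},{"slide":[-0.4,-4,0],"rot":[0,0,-2.17],"fingers":2},{"slide":[-0.1,-4,0],"rot":[0,0,-2.17],"fingers":2},{"slide":[0,-2.6,0],"rot":[0,0,-2.17],"fingers":2}]' && python3 -m crank '[{"slide":[0,0,-1],"rot":[0,0,0],"fingers":2},{"slide":[0,0,-1],"rot":[0,0,0],"fingers":2},{"slide":[0,0,-1],"rot":[0,0,0],"fingers":2},{"slide":[0,0,-0.5],"rot":[0,0,0],"fingers":2},{"slide":[0,0,0],"rot":[0,0,0],"fingers":2},{"slide":[0,0,0],"rot":[0,0,0],"fingers":2},{"slide":[0,0,0],"rot":[0,0,0],"fingers":2},{"slide":[0,0,0],"rot":[0,0,0],"fingers":2},{"slide":[0,0,0],"rot":[0,0,0],"fingers":2},{"slide":[0,0,0],"rot":[0,0,0],"fingers":2}]' && python3 st.py; python3 - <<'E'
from bench import grab_frame
from h import *
f=grab_frame("side");W=cloud(f);q=cv2.cvtColor(f["frame"],cv2.COLOR_RGB2HSV)
m=(q[...,0]>14)&(q[...,0]<34)&(q[...,1]>80)&(W[...,2]>.15)&(W[...,2]<.235)&(abs(W[...,0]-.6)<.06)&(abs(W[...,1]+.185)<.06)
v,u=np.where(m);P=W[m];print(len(P),u.mean(),v.mean(),P.min(0),P.max(0),np.median(P,0))
cv2.imwrite("pics/s4.png",cv2.resize(f["frame"][90:240,280:480,::-1],None,fx=3.5,fy=3.5,interpolation=cv2.INTER_CUBIC))
E
```

```text
clock: 6.03
tool_pos: [0.6003, -0.1923, 0.228]
ee_rot: [1.233, 1.193, -1.242]
wrist_force: [-0.7, -1.2, -3.4]
width: 0.0313
clock: 6.87
tool_pos: [0.6036, -0.1853, 0.1961]
ee_rot: [1.231, 1.194, -1.23]
wrist_force: [0.0, 0.6, -3.5]
width: 0.0313
6.8667 [ 0.6036 -0.1853  0.1961] jaw -1.66 down [ 0.001 -0.    -1.   ] [ 0.04  0.59 -3.53] 0.031322206050815364 [ 0.59  0.47 -0.49  1.65  0.24  1.08 -0.  ]
224 357.70535714285717 141.125 [ 0.57686651 -0.19476233  0.18894732] [ 0.62533976 -0.15664013  0.23000158] [ 0.59815056 -0.1627401   0.20857333]
```

View pics/s4.png

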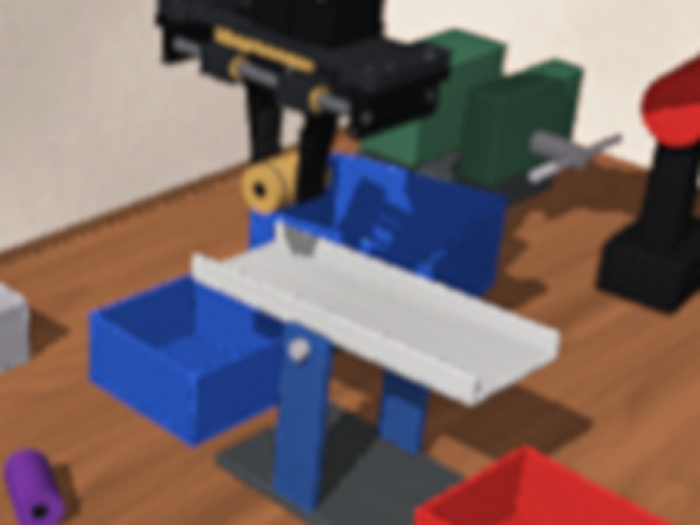

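The roller hangs level above the blue half at (275,185) in the crop, along y. I lower it to about 2-3 mm above the floor.

```bash
python3 -m crank '[{"slide":[0,0,-1],"rot":[0,0,0],"fingers":2},{"slide":[0,0,-1],"rot":[0,0,0],"fingers":2},{"slide":[0,0,-1],"rot":[0,0,0],"fingers":2},{"slide":[0,0,-1],"rot":[0,0,0],"fingers":2},{"slide":[0,0,-0.8],"rot":[0,0,0],"fingers":2},{"slide":[0,0,-0.4],"rot":[0,0,0],"fingers":2},{"slide":[0,0,-0.2],"rot":[0,0,0],"fingers":2},{"slide":[0,0,0],"rot":[0,0,0],"fingers":2},{"slide":[0,0,0],"rot":[0,0,0],"fingers":2},{"slide":[0,0,0],"rot":[0,0,0],"fingers":2}]' && python3 st.py; python3 - <<'E'
from bench import grab_frame
from h import *
f=grab_frame("side")
cv2.imwrite("pics/s5.png",cv2.resize(f["frame"][90:240,280:480,::-1],None,fx=4,fy=4,interpolation=cv2.INTER_CUBIC))
E
```

```text
clock: 7.75
tool_pos: [0.6039, -0.1854, 0.1422]
ee_rot: [1.231, 1.194, -1.23]
wrist_force: [0.4, -0.2, -3.7]
width: 0.0311
7.75 [ 0.6039 -0.1854  0.1422] jaw -1.67 down [ 0.001 -0.    -1.   ] [ 0.43 -0.17 -3.73] 0.03105969697303097 [ 0.57  0.52 -0.47  1.7   0.28  0.98 -0.03]
```

View pics/s5.png

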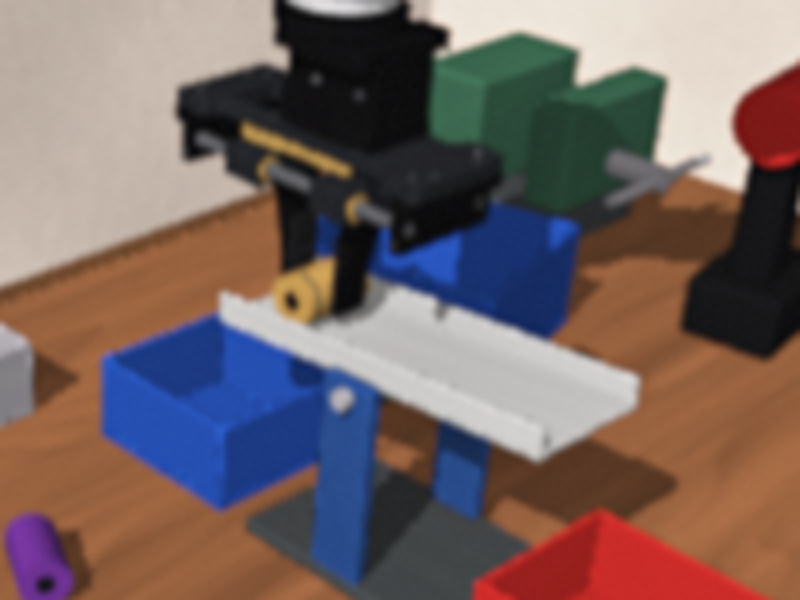

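The roller sits between the walls on the blue half at (305,290), not yet loading the tray. I release and retreat up.

```bash
python3 -m crank '[{"slide":[0,0,-0.1],"rot":[0,0,0],"fingers":2},{"slide":[0,0,-0.1],"rot":[0,0,0],"fingers":2},{"slide":[0,0,0],"rot":[0,0,0],"fingers":8.7},{"slide":[0,0,0],"rot":[0,0,0],"fingers":8.7},{"slide":[0,0,1],"rot":[0,0,0],"fingers":8.7},{"slide":[0,0,3],"rot":[0,0,0],"fingers":8.7},{"slide":[0,0,3],"rot":[0,0,0],"fingers":8.7},{"slide":[0,0,3],"rot":[0,0,0],"fingers":8.7},{"slide":[0,0,2],"rot":[0,0,0],"fingers":8.7},{"slide":[0,0,1],"rot":[0,0,0],"fingers":8.7}]' && python3 -m crank '[{"slide":[0,0,0],"rot":[0,0,0],"fingers":8.7},{"slide":[0,0,0],"rot":[0,0,0],"fingers":8.7},{"slide":[0,0,0],"rot":[0,0,0],"fingers":8.7},{"slide":[0,0,0],"rot":[0,0,0],"fingers":8.7},{"slide":[0,0,0],"rot":[0,0,0],"fingers":8.7},{"slide":[0,0,0],"rot":[0,0,0],"fingers":8.7},{"slide":[0,0,0],"rot":[0,0,0],"fingers":8.7},{"slide":[0,0,0],"rot":[0,0,0],"fingers":8.7},{"slide":[0,0,0],"rot":[0,0,0],"fingers":8.7},{"slide":[0,0,0],"rot":[0,0,0],"fingers":8.7}]' && python3 st.py; python3 - <<'E'
from bench import grab_frame
from h import *
f=grab_frame("side")
cv2.imwrite("pics/s6.png",f["frame"][:,:,::-1])
W=cloud(f);q=cv2.cvtColor(f["frame"],cv2.COLOR_RGB2HSV)
m=(q[...,0]>16)&(q[...,0]<32)&(q[...,1]>90)&(abs(W[...,0]-.69)<.055)&(abs(W[...,1]+.187)<.05)
P=W[m];print("brass",len(P),P.mean(0) if len(P) else 0,np.nanmax(P[:,2]) if len(P) else 0)
m=(q[...,1]<60)&(q[...,2]>100)&(abs(W[...,1]+.184)<.03)&(W[...,2]>.06)&(W[...,2]<.22)&(abs(W[...,0]-.53)<.12)
P=W[m];print("tray deg",np.degrees(np.arctan(np.polyfit(P[:,0],P[:,2],1)[0])))
w=W[290:345,190:255].reshape(-1,3);p=q[290:345,190:255].reshape(-1,3);m=(p[:,1]<60)&(p[:,2]>110);print("steel",m.sum(),w[m].mean(0))
E
```

```text
clock: 8.63
tool_pos: [0.6052, -0.1852, 0.2747]
ee_rot: [1.233, 1.189, -1.226]
wrist_force: [0.3, -0.6, -0.9]
width: 0.0765
clock: 9.47
tool_pos: [0.6034, -0.1853, 0.2695]
ee_rot: [1.231, 1.195, -1.231]
wrist_force: [-0.1, 0.2, 0.4]
width: 0.0872
9.4667 [ 0.6034 -0.1853  0.2695] jaw -1.67 down [ 0.  0. -1.] [-0.05  0.19  0.38] 0.08717433662799466 [ 0.6   0.41 -0.51  1.56  0.21  1.22  0.03]
brass 210 [ 0.68248225 -0.17661855  0.21898251] 0.3725061896476572
tray deg -25.71657482979375
steel 507 [nan nan nan]
```

View pics/s6.png

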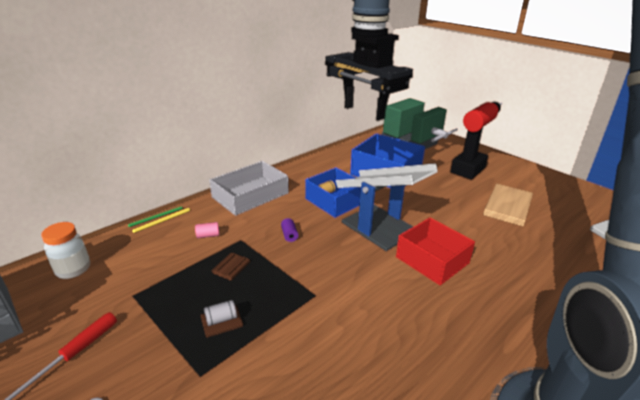

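The tray is tipped about 26° towards blue, with brass visible in the blue bin at (328,187). I let it settle, then check that it lies low and still.

```bash
cat > chk.py <<'E'
from bench import grab_frame
from h import *
for n in("side","top"):
    f=grab_frame(n);W=cloud(f);q=cv2.cvtColor(f["frame"],cv2.COLOR_RGB2HSV)
    m=(q[...,0]>12)&(q[...,0]<34)&(q[...,1]>80)&(abs(W[...,0]-.69)<.056)&(abs(W[...,1]+.187)<.051)&(W[...,2]<.08)
    P=W[m];print(n,"brass",len(P),*( [P.mean(0).round(4),P.min(0).round(3),P.max(0).round(3)] if len(P) else []))
    m=(q[...,1]<60)&(q[...,2]>110)&(abs(W[...,0]-.515)<.06)&(abs(W[...,1]-.262)<.06)
    print("steel",W[m].mean(0).round(4))
E
python3 chk.py; python3 -m crank '[{"slide":[0,0,0],"rot":[0,0,0],"fingers":8.7},{"slide":[0,0,0],"rot":[0,0,0],"fingers":8.7},{"slide":[0,0,0],"rot":[0,0,0],"fingers":8.7},{"slide":[0,0,0],"rot":[0,0,0],"fingers":8.7},{"slide":[0,0,0],"rot":[0,0,0],"fingers":8.7},{"slide":[0,0,0],"rot":[0,0,0],"fingers":8.7},{"slide":[0,0,0],"rot":[0,0,0],"fingers":8.7},{"slide":[0,0,0],"rot":[0,0,0],"fingers":8.7},{"slide":[0,0,0],"rot":[0,0,0],"fingers":8.7},{"slide":[0,0,0],"rot":[0,0,0],"fingers":8.7}]'; python3 chk.py
```

```text
side brass 107 [ 0.7181 -0.1915  0.0291] [ 0.71  -0.211  0.012] [ 0.73  -0.169  0.038]
steel [0.5124 0.2628 0.0343]
top brass 71 [ 0.7264 -0.1727  0.0323] [ 0.715 -0.187  0.02 ] [ 0.742 -0.161  0.042]
steel [0.5202 0.2601 0.0369]
clock: 10.45
tool_pos: [0.6033, -0.1853, 0.2696]
ee_rot: [1.231, 1.195, -1.231]
wrist_force: [0.9, 0.3, -0.1]
width: 0.0868
side brass 106 [ 0.718  -0.1913  0.0291] [ 0.71  -0.21   0.012] [ 0.732 -0.17   0.038]
steel [0.5124 0.2627 0.0342]
top brass 72 [ 0.7266 -0.1727  0.0323] [ 0.714 -0.187  0.021] [ 0.742 -0.162  0.039]
steel [0.5203 0.2608 0.0363]
```

```bash
python3 -c "from bench import hand_in; print(hand_in())"
```

```text
the job is handed in; nothing more can be done
None
```

I gripped the brass roller from its rest, lowered it across the tray about 75 mm past the pivot on the blue side, and let go. The tray tipped and the roller rolled down into the blue bin. I handed the job in at about 10.5 s on the robot's clock, with the gripper open and about 0.27 m above the bench; no verdict was reported.

**Last checks:**
- **Tray:** the tilt measured about 26° towards the blue bin.
- **Brass roller:** it lies in the bin about 0.04 m from the bin's centre along the tray. Its visible top is about 0.04 m above the bench. Two looks about a second apart agreed to within 0.3 mm, so it is at rest.
- **Steel roller:** it reads within 1 mm of where it was at the start.
- **Failed readings:** my first brass and steel readings after the release were bad. The brass colour mask picked up the wall behind, and the steel one averaged pixels with no depth reading. I redid both with tighter limits, which gave the figures above.
- **Camera disagreement:** the two cameras put the brass roller about 9 mm apart along the tray and 19 mm apart across it. Each sees only part of it past the bin walls and tray, and both place it inside the bin.

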